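# Pin the test turntable with its guide rod

### The job

First turn the crank anticlockwise (seen from above) all the way to its stop, so that the turntable's copper bushing parks over the brass bushing of the frame. Then take the red-gripped guide rod from the wooden stand, thread it upright down through the copper bushing and on through the brass one, and finish still holding it there, spanning both, its foot showing below the brass bushing without touching the counter and its red grip clear of the copper bushing; leave the grey-gripped spare rod, oil cup, wrench and tube basket where they are.

Things in the scene. Friction and masses are not known exactly. Their poses are not given: they have to be found in the camera images.
- crank (a joint): Angle of the crank about its upright axis, rad. 0 = at the stop, the parked position; larger = turned clockwise seen from above (up to 2.3). It starts somewhere between 0.8 and 2.0 and is brought to 0 by turning anticlockwise. Friction holds it where it is left; about 1 to 3 N at the knob turn it.
- crank_knob (a point): Middle of the crank's upright black knob: a cylinder 20 mm in diameter, 42 mm tall (heights 108 to 150 mm over the counter; this point at 130 mm), on a flat dark arm 55 mm from the crank's axis. The knob does not spin on the arm.
- crank_axis (a point): Point on the crank's upright axis, at height 130 mm. The crank's gear (45 mm radius) drives the turntable's gear beside it: the turntable turns the other way by 0.69 of the crank's angle.
- unit: The fixed turntable unit: green housing 150 mm (its x) by 240 mm (its y), 55 mm high. Origin on the counter straight under the turntable's axis, z up; it stands turned by up to 0.25 rad. In its frame the crank's axis is at x 0, y +110 mm; with the crank at 0 the knob lies at x -52, y +91 mm. The brass turntable disc (62 mm radius, top at height 100 mm) carries on an arm the copper bushing.
- upper_bush (a point): Centre of the mouth of the copper bushing, at height 110 mm, 110 mm from the turntable's axis; it moves with the turntable. Upright bore 12 mm in diameter, flaring to about 20 mm at the mouth, bushing from height 86 to 110 mm, outside 20 mm (29 mm at the mouth). Exactly above the brass bushing when the crank is at 0.
- lower_bush (a point): Centre of the underside of the fixed brass bushing, at height 34 mm over the counter (in the unit's frame x 0, y -110 mm). Same bore and flare, bushing from height 34 to 54 mm, open below with free space down to the counter.
- stand: Fixed dark wooden rod stand, 60 mm (its x) by 160 mm (its y), 50 mm high; origin at the centre of its underside. Two upright holes 11.5 mm in diameter, 42 mm deep, at y +45 and -45 mm; the guide rod stands in one and the spare rod in the other, either way round.
- guide_rod: Steel guide rod, standing upright in the stand. Origin at the centre of its foot, z up along the rod. Shank 10 mm in diameter and 115 mm long with a foot tapered to 6 mm over the last 6 mm, then a red cylindrical grip 22 mm in diameter from 115 to 155 mm above the foot. In the stand the foot is 8 mm above the counter. 80 to 150 g.
- guide_rod_grip (a point): Point on the guide rod's axis at the middle of the red grip, 135 mm above the foot.
- spare_rod: The spare rod: same shape as the guide rod but with a grey grip. Leave alone. Origin at its foot.
- oil_cup: Copper oil cup with lid, 56 mm in diameter, 60 mm high, origin at the centre of its underside. Leave alone.
- wrench: Dark iron wrench, 180 mm long, lying flat; origin at the middle of its underside. Leave alone.
- basket: Nickel wire basket of capped tubes, 110 by 150 mm, 88 mm high over the caps; origin at the centre of its underside. Leave alone.

How it is judged:
By the outcome, as a careful person would: the job done as asked, in the order asked, and still so for the second after the job is handed in, while the arm keeps its last pose, push and grip.
It also fails if it takes over 58 s, if anything falls off the work surface, if the arm or the gripper's body presses on something with over 40 N, if the wrist force passes 120 N, or if a joint passes its speed limit or range.

### The arm

A 6-joint arm with a two-finger parallel gripper is mounted at the origin on the work surface. World frame = base frame: x ahead of the robot, y to its left, z up, the work surface at z = 0. Lengths are in mm, angles in rad, forces in N, time in s.
With the tool pointing down it reaches from about 275 to 750 mm from the base axis. Payload 10.2 kg.
Tool frame: the origin (TCP) lies between the finger pads; the fingertips stand 25 mm ahead of it and the grasp point (between the pads) lies 6 mm ahead of it (tip_extent is the z of the fingertips in the tool frame, in mm); z points along the fingers, y is the direction in which the jaws open and shut (so a half turn about z gives the same grasp; the last joint's range is limited). The gripper opens to 88 mm and grips with 3 to 60 N. Pads are 18 mm wide; open, the fingers measure 123 mm over their backs; the gripper's body (75 mm by 187 mm) begins 45 mm behind the grasp point.
Start: joints at [0.904, 0.313, 1.498, -0, 1.331, -0.223], TCP at [225.435, 474.142, 263.72] pointing down, gripper open.
Joint ranges: [-2.94, 2.94], [-0.97, 2.17], [0.19, 2.56], [-1.23, 4.37], [0.02, 3.11], [-2.88, 2.88]. Speed limits (rad/s): [2.39, 2.39, 3.01, 3.14, 3.14, 3.14].

### API

Orientations are given as a rotation vector (axis times angle).
In Python, from rig import sense, get_image, finish_job, tip_extent gives the robot as it stands. The module is installed in compiled form; this text tells all that it offers.
- The arm moves only by the tool arm_command, never from a script. Its argument "series" is a list that holds one entry, the list of rows, each a list of 7 numbers: the turn, a rotation vector about the world's x, y, z in degrees, then the shift along the world's x, y, z in m, then the finger opening in m, from 0 to 0.0881. In form: [[[rx, ry, rz, tx, ty, tz, gripper], ...]]. A call has 1 to 20 rows; each row is the pose to reach, as a shift and turn from the pose measured when the call began; what a row does not reach only later rows make up. A row lasts 1/12 s, in which the tool goes at most 41.7 mm and 7.16 degrees, less where a joint would pass 70% of its speed; a pose out of reach is approached as far as the arm can. A call with a gripper value outside its range is refused whole. The fingers move at their own pace and stop on an object; "squeeze" is the grip in N (left out, the last holds). Time passes only in rows, so rows that repeat a pose let the fingers close. It gives the time, the measured TCP pose, the force and the opening at its end, in the units of the state.
- sense(): the state, without advancing time (a new reading comes with each control period).
- get_image(name): name is "side" or "top" or "wrist"; returns a dict with "color" (400x640x3 uint8, blue, green, red), "camera_matrix" (3x3 intrinsics, pixels), "eye" and "orientation" of the camera in the world; the wrist camera has in their place "T_tool_cam" (4x4, takes a point from camera to tool coordinates, whose origin is the TCP and whose axes are the flange's). Camera axes: x right, y down, z forward; pixel columns grow to the right and rows downward; lengths in mm; the calibration is good to about 2 mm. A picture is of the moment at which its call begins: read the wrist's pose just before it. There is no depth.
- finish_job(): hands the job in, once; it reports no verdict.
The state is a dict: "clock": time; "joint_pos": joint angles; "qvel": joint speeds; "joint_torque": joint torques, N m; "tool_pos": TCP position; "eef_rot": TCP orientation; "wrist_force": force on the tool from outside, world axes, zero at the start; "wrist_torque": the same for the moment, N m; "grip_width": finger opening in mm.
Only numpy, scipy, OpenCV 4.12 (cv2) and the standard library are available. Lean on these libraries where they do the work, as an engineer would, in place of code of your own. Each camera call takes 0.05 s, during which the arm holds its last target. There are 200 camera calls.

## Working session

There is one attempt and no reset: what is moved stays moved. The work goes in short steps, Python scripts to look and compute and a tool call to move; the robot and the scene stay as the last step left them, time stands still between calls to the robot, and variables do not carry over. Pictures are saved under pics/ and viewed, about 8 in all and at most 12, crops included, and the job is handed in when it is done.

Besides the shell and the picture viewer there is one more tool, called after "Call:" as name([rows], argument=value, ...), one row to a line, values as JSON. arm_command: Moves the arm, as the interface text tells. Its arguments: {"type":"object","properties":{"series":{"type":"array","items":{"type":"array","items":{"type":"array","items":{"type":"number"}}}},"squeeze":{"type":"number"}},"required":["series"]}

```bash
mkdir -p pics
cat > h.py <<'E'
import numpy as np, cv2, json
from rig import sense, get_image, finish_job, tip_extent
from scipy.spatial.transform import Rotation as R
def grab(name, fn=None):
    s=sense(); d=get_image(name)
    K=np.array(d["camera_matrix"])
    if name=="wrist":
        T=np.array(d["T_tool_cam"]); Rt=R.from_rotvec(s["eef_rot"]).as_matrix()
        Rc=Rt@T[:3,:3]; e=Rt@T[:3,3]+np.array(s["tool_pos"])
    else:
        o=np.array(d["orientation"],float); e=np.array(d["eye"],float)
        Rc=o if o.shape==(3,3) else (R.from_rotvec(o).as_matrix() if o.size==3 else R.from_quat(o).as_matrix())
    if fn: cv2.imwrite("pics/"+fn,d["color"])
    return d["color"],K,Rc,e
def ray(K,Rc,e,uv,z):
    d=Rc@np.linalg.solve(K,[uv[0],uv[1],1]); return e+d*(z-e[2])/d[2]
def proj(K,Rc,e,p):
    q=K@(Rc.T@(np.array(p,float)-e)); return q[:2]/q[2]
E
python3 - <<'E'
from h import *
d=get_image("top"); print(d["orientation"],d["eye"],d["camera_matrix"])
for n in("top","side"):
    c,K,Rc,e=grab(n,n+"0.png"); np.savez(n+"0.npz",K=K,Rc=Rc,e=e)
s=sense();print(s)
E
```

```text
[-2.134345    2.13547451 -0.17577203] [ 362.62460898   36.35800317 1308.59262767] [[486.20651634   0.         313.71268113]
 [  0.         486.20651634 200.03038291]
 [  0.           0.           1.        ]]
{'clock': 0.15, 'joint_pos': array([ 9.03604474e-01,  3.13313903e-01,  1.49820688e+00,  1.76005315e-05,
        1.33097726e+00, -2.23390189e-01]), 'qvel': array([ 1.88028409e-03, -1.31865242e-03, -2.95219734e-03,  9.94179929e-04,
       -9.85712095e-04,  6.30018550e-05]), 'joint_torque': array([ 1.43160014e-03, -4.02307355e+01, -2.52315062e+01,  6.94249780e-02,
        3.44544556e-02, -3.56768055e-05]), 'tool_pos': array([225.33719097, 474.02803855, 263.31736065]), 'eef_rot': array([-6.91332184e-01, -3.06416637e+00,  1.27177119e-03]), 'wrist_force': array([-0.30105662,  0.51044269,  0.65733159]), 'wrist_torque': array([0.03493486, 0.00545221, 0.01957325]), 'grip_width': 88.25254357714884}
```

View pics/top0.png

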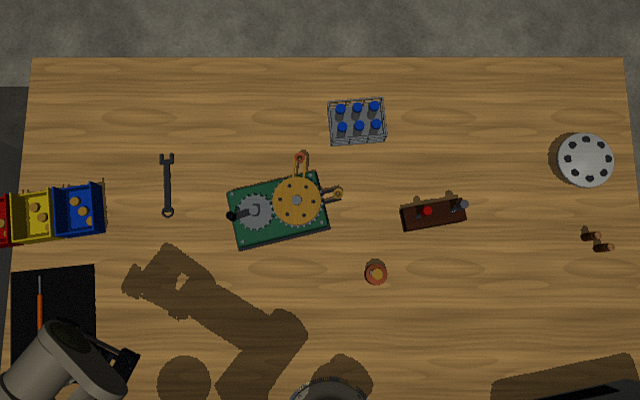

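View pics/side0.png

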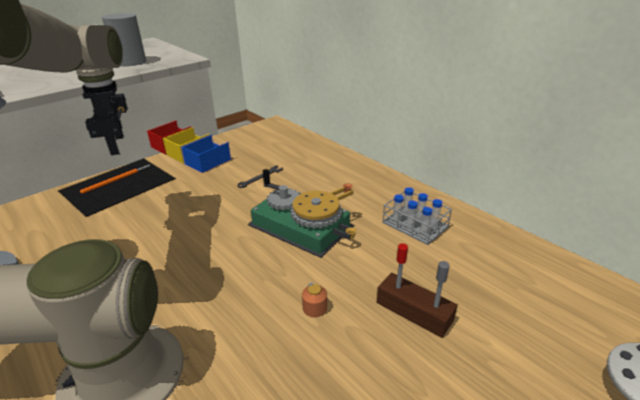

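The top view shows the crank knob at about (231,216), crank axis (256,211), turntable axis (296,201), copper bushing (301,156), red grip (428,211) and grey grip (464,205). I'll zoom in once for precise pixels.

Run:
```python
from h import *
im=cv2.imread("pics/top0.png")[140:260,215:475]
cv2.imwrite("pics/c0.png",cv2.resize(im,None,fx=3,fy=3,interpolation=cv2.INTER_CUBIC))
q=np.load("top0.npz");a=(q["K"],q["Rc"],q["e"])
for n,uv,z in[("knob",(231,216),150),("caxis",(256,211),100),("taxis",(296,201),105),("cop",(301,156),110),("brass",(337,193),54),("red",(428,211),163),("grey",(464,205),163)]:
    print(n,ray(*a,uv,z).round(1))
```

```text
knob [516.9 236.  150. ]
caxis [536.2 182.2 100. ]
taxis [560.7  81.7 105. ]
cop [675.6  69.5 110. ]
brass [590.3 -23.7  54. ]
red [ 526.9 -234.7  163. ]
grey [ 541.3 -321.   163. ]
```

View pics/c0.png

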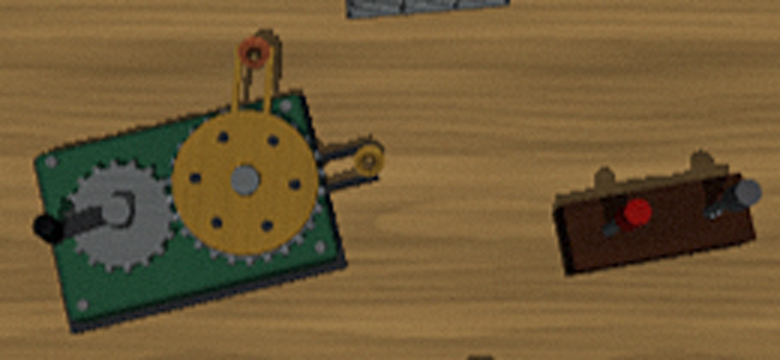

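Crop shows knob (48,228), crank axis (116,210), turntable axis (245,180), copper mouth (256,54), brass (369,160), red grip (638,212). I'll fit the unit pose.

```bash
cat > fit.py <<'E'
from h import *
from scipy.optimize import least_squares
q=np.load("top0.npz");a=(q["K"],q["Rc"],q["e"])
f=lambda x,y,z:ray(*a,(x/3+215-.33,y/3+140-.33),z)[:2]
T=f(245,180,105);C=f(116,210,108);B=f(369,160,54);K=f(48,228,150);U=f(256,54,110);G=f(638,212,163)
def Y(t):return np.array([-np.sin(t),np.cos(t)])
def X(t):return np.array([np.cos(t),np.sin(t)])
def pk(p,c):
    x=p[:2]+110*Y(p[2]); t=np.arctan2(-19,-52)+p[2]-c; return x+55*X(t)
def res(p):
    o=p[:2];y=Y(p[2]);c=p[3]
    return np.r_[T-o,B-(o-110*y),.5*(C-(o+110*y)),K-pk(p,c),U-(o+110*X(p[2]-np.pi/2+.69*c))]
r=least_squares(res,[*T,.25,1.7]);p=r.x
print("unit",p.round(3),"res",r.fun.round(1))
print("axis",(p[:2]+110*Y(p[2])).round(1),"knob",K.round(1),pk(p,p[3]).round(1),"knob0",pk(p,0).round(1),"bush",(p[:2]-110*Y(p[2])).round(1),"red",G.round(1))
E
python3 fit.py
python3 - <<'E'
from h import *
s=sense();M=R.from_rotvec(s["eef_rot"]).as_matrix();print(M.round(3)); d=get_image("wrist");print(d["T_tool_cam"].round(3))
E
```

```text
unit [5.6340e+02 8.0429e+01 2.4600e-01 1.8060e+00] res [ 0.7  0.5  0.1  0.8  0.9  0.4  0.5 -1.7 -1.8  0.3]
axis [536.6 187.1] knob [517.7 236.9] [517.2 238.6] knob0 [491.1 156.2] bush [590.2 -26.3] red [ 528.5 -233.1]
[[-0.903  0.429 -0.001]
 [ 0.429  0.903 -0.001]
 [ 0.    -0.001 -1.   ]]
[[ 2.0000e-03 -9.6000e-01 -2.8100e-01  7.1369e+01]
 [ 1.0000e+00  1.0000e-03  1.0000e-03  3.1700e-01]
 [-1.0000e-03 -2.8100e-01  9.6000e-01 -1.2161e+02]
 [ 0.0000e+00  0.0000e+00  0.0000e+00  1.0000e+00]]
```

Fit is within 2 mm and the crank stands at about 1.81 rad. I'll go above the knob with the jaws tangential.

Call:
arm_command([
  [[0,0,-22,0.15,-0.12,-0.02,0.07],[0,0,-44,0.292,-0.236,-0.05,0.07],[0,0,-44,0.292,-0.236,-0.05,0.07],[0,0,-44,0.292,-0.236,-0.05,0.07],[0,0,-44,0.292,-0.236,-0.05,0.07],[0,0,-44,0.292,-0.236,-0.05,0.07],[0,0,-44,0.292,-0.236,-0.05,0.07],[0,0,-44,0.292,-0.236,-0.05,0.07],[0,0,-44,0.292,-0.236,-0.05,0.07],[0,0,-44,0.292,-0.236,-0.05,0.07],[0,0,-44,0.292,-0.236,-0.05,0.07],[0,0,-44,0.292,-0.236,-0.05,0.07],[0,0,-44,0.292,-0.236,-0.05,0.07],[0,0,-44,0.292,-0.236,-0.05,0.07],[0,0,-44,0.292,-0.236,-0.05,0.07],[0,0,-44,0.292,-0.236,-0.05,0.07]],
], squeeze=15)

```text
clock: 1.53
tool_pos: [516.9, 238.7, 213.7]
eef_rot: [-1.787, -2.583, 0.0]
wrist_force: [-0.7, -0.1, 0.1]
grip_width: 69.7
```

Run:
```python
from h import *
c,K,Rc,e=grab("wrist"); s=sense();print(s["tool_pos"],s["joint_pos"].round(2),R.from_rotvec(s["eef_rot"]).as_matrix().round(3)[:,1])
for n,p in (("knob",(517.3,238,150)),("axis",(536.6,187.1,108)),("tab",(563.4,80.4,104))):
    u=proj(K,Rc,e,p);print(n,u.round(0)); cv2.drawMarker(c,tuple(int(v) for v in u),(255,0,255),0,14,1)
cv2.imwrite("pics/w1.png",c)
```

```text
[517.00886666 238.5373822  213.63496763] [ 0.23  0.45  1.43  0.    1.26 -0.13] [ 0.936  0.352 -0.   ]
knob [313. 228.]
axis [314. 271.]
tab [300. 376.]
```

View pics/w1.png

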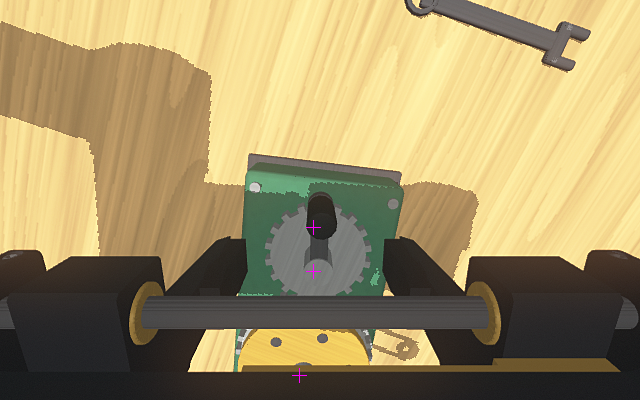

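The knob top appears at about (321,225), some 3 mm along the jaw axis from the mark at (313,228). The gear axis is off by about 2 mm the same way. I'll correct, descend and close.

Call:
arm_command([
  [[0,0,0,0.0025,0.001,0,0.07],[0,0,0,0.0025,0.001,-0.035,0.07],[0,0,0,0.0025,0.001,-0.074,0.07],[0,0,0,0.0025,0.001,-0.074,0.07],[0,0,0,0.0025,0.001,-0.074,0.0],[0,0,0,0.0025,0.001,-0.074,0.0],[0,0,0,0.0025,0.001,-0.074,0.0],[0,0,0,0.0025,0.001,-0.074,0.0],[0,0,0,0.0025,0.001,-0.074,0.0],[0,0,0,0.0025,0.001,-0.074,0.0],[0,0,0,0.0025,0.001,-0.074,0.0],[0,0,0,0.0025,0.001,-0.074,0.0],[0,0,0,0.0025,0.001,-0.074,0.0]],
])

```text
clock: 2.67
tool_pos: [519.6, 239.6, 139.9]
eef_rot: [-1.788, -2.583, -0.0]
wrist_force: [-0.0, 0.7, 1.4]
grip_width: 19.6
```

Run:
```python
from h import *
s=sense();p=np.array(s["tool_pos"]);print(p)
A=np.array([538.0,187.8]);r=p[:2]-A;print(np.linalg.norm(r),np.degrees(np.arctan2(r[1],r[0])))
t0=np.arctan2(r[1],r[0])
for d in range(7,113,7):
    t=t0+np.radians(d);q=A+55*np.array([np.cos(t),np.sin(t)])-p[:2]
    print(f"[0,0,{d},{q[0]/1000:.4f},{q[1]/1000:.4f},0,0],",end=" ")
```

```text
[519.64969276 239.63265954 139.90085058]
54.98507407128591 109.49548146141427
[0,0,7,-0.0062,-0.0026,0,0], [0,0,14,-0.0120,-0.0060,0,0], [0,0,21,-0.0174,-0.0100,0,0], [0,0,28,-0.0222,-0.0147,0,0], [0,0,35,-0.0264,-0.0199,0,0], [0,0,42,-0.0300,-0.0256,0,0], [0,0,49,-0.0328,-0.0317,0,0], [0,0,56,-0.0349,-0.0381,0,0], [0,0,63,-0.0362,-0.0446,0,0], [0,0,70,-0.0366,-0.0513,0,0], [0,0,77,-0.0363,-0.0581,0,0], [0,0,84,-0.0351,-0.0647,0,0], [0,0,91,-0.0332,-0.0711,0,0], [0,0,98,-0.0304,-0.0772,0,0], [0,0,105,-0.0270,-0.0830,0,0], [0,0,112,-0.0228,-0.0883,0,0],
```

Call:
arm_command([
  [[0,0,7,-0.0062,-0.0026,0,0],[0,0,14,-0.012,-0.006,0,0],[0,0,21,-0.0174,-0.01,0,0],[0,0,28,-0.0222,-0.0147,0,0],[0,0,35,-0.0264,-0.0199,0,0],[0,0,42,-0.03,-0.0256,0,0],[0,0,49,-0.0328,-0.0317,0,0],[0,0,56,-0.0349,-0.0381,0,0],[0,0,63,-0.0362,-0.0446,0,0],[0,0,70,-0.0366,-0.0513,0,0],[0,0,77,-0.0363,-0.0581,0,0],[0,0,84,-0.0351,-0.0647,0,0],[0,0,91,-0.0332,-0.0711,0,0],[0,0,98,-0.0304,-0.0772,0,0],[0,0,98,-0.0304,-0.0772,0,0],[0,0,98,-0.0304,-0.0772,0,0]],
])

```text
clock: 4.0
tool_pos: [490.6, 162.7, 140.0]
eef_rot: [-0.775, 3.04, 0.001]
wrist_force: [8.2, 5.1, -6.0]
grip_width: 19.5
```

Run:
```python
from h import *
s=sense();p=np.array(s["tool_pos"]);print(p,s["wrist_force"],s["wrist_torque"],s["joint_pos"].round(2))
A=np.array([538.0,187.8]);r=p[:2]-A;print(np.linalg.norm(r),np.degrees(np.arctan2(r[1],r[0])))
t0=np.arctan2(r[1],r[0])
for d in (2,4,6,8,10,12):
    t=t0+np.radians(d);q=A+55*np.array([np.cos(t),np.sin(t)])-p[:2]
    print(f"[0,0,{d},{q[0]/1000:.4f},{q[1]/1000:.4f},0,0],",end=" ")
```

```text
[490.64486812 162.67012748 139.99393589] [ 8.1872131   5.1124674  -6.01970884] [ 0.80157949 -1.27723555  0.05902881] [ 0.09  0.43  1.68  0.    1.03 -1.98]
53.60987789787368 -152.04652000376817
[0,0,2,-0.0003,-0.0023,0,0], [0,0,4,0.0007,-0.0040,0,0], [0,0,6,0.0017,-0.0056,0,0], [0,0,8,0.0028,-0.0072,0,0], [0,0,10,0.0040,-0.0087,0,0], [0,0,12,0.0052,-0.0102,0,0],
```

Call:
arm_command([
  [[0,0,2,0.0013,-0.0016,0,0],[0,0,4,0.0022,-0.0033,0,0],[0,0,6,0.0032,-0.0049,0,0],[0,0,6,0.0032,-0.0049,0,0],[0,0,6,0.0032,-0.0049,0,0]],
])

```text
clock: 4.42
tool_pos: [493.3, 158.5, 139.9]
eef_rot: [-0.933, 2.997, 0.004]
wrist_force: [-2.6, 6.1, 1.0]
grip_width: 19.7
```

Call:
arm_command([
  [[0,0,1,0.0006,-0.0008,0,0],[0,0,2,0.0011,-0.0016,0,0],[0,0,2,0.0011,-0.0016,0,0],[0,0,2,0.0011,-0.0016,0,0]],
])

```text
clock: 4.75
tool_pos: [493.6, 158.5, 139.9]
eef_rot: [-0.985, 2.981, 0.01]
wrist_force: [-3.4, 10.9, 2.4]
grip_width: 19.4
```

The crank stalls with about 11 N tangential at the expected place, so it is at its stop. I'll release, lift, and view the bushings from above on the way.

Call:
arm_command([
  [[0,0,0,0,0,0,0.07],[0,0,0,0,0,0,0.07],[0,0,0,0,0,0,0.07],[0,0,0,0,0,0,0.07],[0,0,0,0,0,0.04,0.07],[0,0,0,0,0,0.08,0.07],[0,0,-7,0.01,-0.04,0.11,0.07],[0,0,-14,0.02,-0.08,0.13,0.07],[0,0,-21,0.03,-0.12,0.13,0.07],[0,0,-28,0.035,-0.15,0.13,0.07],[0,0,-35,0.035,-0.19,0.13,0.07],[0,0,-42,0.035,-0.23,0.13,0.07],[0,0,-49,0.035,-0.26,0.13,0.07],[0,0,-56,0.035,-0.3,0.13,0.07],[0,0,-63,0.035,-0.33,0.13,0.07],[0,0,-70,0.035,-0.36,0.13,0.07],[0,0,-77,0.035,-0.392,0.13,0.07],[0,0,-84,0.035,-0.392,0.13,0.07],[0,0,-91,0.035,-0.392,0.13,0.07],[0,0,-98,0.035,-0.392,0.13,0.07]],
])

```text
clock: 6.42
tool_pos: [528.3, -234.3, 269.6]
eef_rot: [1.611, 2.69, 0.004]
wrist_force: [-0.2, 0.4, -0.2]
grip_width: 70.0
```

Call:
arm_command([
  [[0,0,-7,0,0,-0.02,0.07],[0,0,-14,0,0,-0.03,0.07],[0,0,-20,0,0,-0.03,0.07],[0,0,-20,0,0,-0.03,0.07],[0,0,-20,0,0,-0.03,0.07]],
])

```text
clock: 6.83
tool_pos: [528.3, -234.6, 239.7]
eef_rot: [2.05, 2.372, 0.002]
wrist_force: [1.2, 0.3, -0.3]
grip_width: 69.9
```

Run:
```python
from h import *
c,K,Rc,e=grab("wrist"); s=sense();print(s["tool_pos"],s["joint_pos"].round(2),R.from_rotvec(s["eef_rot"]).as_matrix().round(3)[:,1:])
u=proj(K,Rc,e,(528.5,-233.1,163));print(u)
cv2.drawMarker(c,tuple(int(v) for v in u),(255,0,255),0,14,1)
t,K2,R2,e2=grab("top","top1.png"); c2=cv2.resize(t[140:260,215:475],None,fx=2.46,fy=2.46,interpolation=cv2.INTER_CUBIC)
print(proj(K2,R2,e2,(590.2,-26.3,110)),proj(K2,R2,e2,(590.2,-26.3,54)))
v=np.zeros((400+c2.shape[0]-100,640,3),np.uint8);v[:300]=c[:300];v[300:300+c2.shape[0],:c2.shape[1]]=c2
cv2.imwrite("pics/w2.png",v[:600])
```

```text
[ 528.35909103 -234.56444437  239.92855988] [-0.62  0.44  1.37  0.    1.32 -0.77] [[ 0.989  0.006]
 [ 0.145 -0.004]
 [ 0.005 -1.   ]]
[313.0035761  217.33597291]
[339.05941172 189.06055183] [337.97951168 193.04605124]
```

View pics/w2.png

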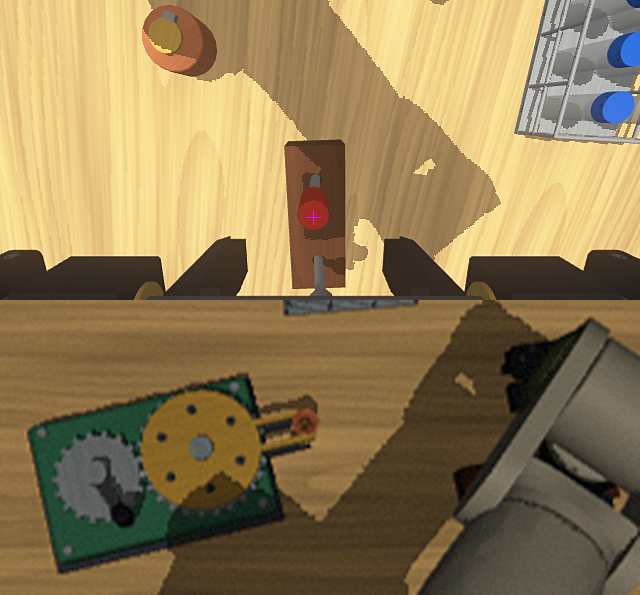

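The red grip's top face is at (313,214), on the predicted mark. The lower panel shows the copper bushing parked over the brass one and the knob at its parked place. Now I'll grasp the rod.

Call:
arm_command([
  [[0,0,0,0,0.0015,-0.04,0.07],[0,0,0,0,0.0015,-0.07,0.07],[0,0,0,0,0.0015,-0.088,0.07],[0,0,0,0,0.0015,-0.088,0.07],[0,0,0,0,0.0015,-0.088,0.07],[0,0,0,0,0.0015,-0.088,0.0],[0,0,0,0,0.0015,-0.088,0.0],[0,0,0,0,0.0015,-0.088,0.0],[0,0,0,0,0.0015,-0.088,0.0],[0,0,0,0,0.0015,-0.088,0.0],[0,0,0,0,0.0015,-0.088,0.0],[0,0,0,0,0.0015,-0.088,0.0],[0,0,0,0,0.0015,-0.088,0.0],[0,0,0,0,0.0015,-0.088,0.0]],
], squeeze=35)

```text
clock: 8.1
tool_pos: [528.4, -233.0, 152.1]
eef_rot: [2.05, 2.372, 0.002]
wrist_force: [-0.0, -0.1, 0.3]
grip_width: 20.9
```

Run:
```python
from h import *
s=sense();print(s["tool_pos"],s["wrist_force"],s["wrist_torque"],R.from_rotvec(s["eef_rot"]).as_matrix().round(4)[:,2])
```

```text
[ 528.44218237 -233.04817222  152.05519871] [-0.0259315  -0.10658257  0.26282991] [ 0.01445757  0.05124052 -0.03584096] [ 0.0062 -0.0036 -1.    ]
```

Call:
arm_command([
  [[0,0,0,0,0,0.02,0],[0,0,0,0,0,0.05,0],[0,0,0,0,0,0.08,0],[0,0,0,0,0,0.118,0],[0,0,0,0.01,0.035,0.122,0],[0,0,0,0.02,0.07,0.122,0],[0,0,0,0.03,0.105,0.122,0],[0,0,0,0.04,0.14,0.122,0],[0,0,0,0.055,0.18,0.122,0],[0,0,0,0.0617,0.2067,0.122,0],[0,0,0,0.0617,0.2067,0.122,0],[0,0,0,0.0617,0.2067,0.122,0],[0,0,0,0.0617,0.2067,0.122,0],[0,0,0,0.0617,0.2067,0.122,0]],
])

```text
clock: 9.27
tool_pos: [589.9, -27.4, 273.9]
eef_rot: [2.051, 2.37, 0.001]
wrist_force: [-0.3, -0.6, -0.9]
grip_width: 20.7
```

Run:
```python
from h import *
c,K,Rc,e=grab("wrist"); s=sense();p=s["tool_pos"];print(p,s["grip_width"],s["wrist_force"],R.from_rotvec(s["eef_rot"]).as_matrix().round(4)[:,2])
np.savez("w3.npz",K=K,Rc=Rc,e=e)
for q in ((590.2,-26.3,110),(p[0],p[1],p[2]-144)): print(proj(K,Rc,e,q))
cv2.imwrite("pics/w3raw.png",c)
t,K2,R2,e2=grab("side","side1.png")
for q in ((590.2,-26.3,110),(p[0],p[1],p[2]-144)): print(proj(K2,R2,e2,q))
u=proj(K2,R2,e2,(590.2,-26.3,130)).astype(int)
v=np.zeros((600,800,3),np.uint8)
a=cv2.resize(c[100:400,170:470],(400,400),interpolation=3);v[:400,:400]=a
b=cv2.resize(t[u[1]-60:u[1]+60,u[0]-60:u[0]+60],(400,400),interpolation=3);v[:400,400:]=b;print(u)
cv2.imwrite("pics/w3.png",v[:400])
```

```text
[589.96040463 -27.54341936 274.01427409] 20.768145080971475 [-0.57884078 -0.19092041 -1.02483006] [ 0.006  -0.0038 -1.    ]
[312.85220071 186.15805499]
[312.40402899 193.01902829]
[351.5306896  212.08611685]
[352.04092814 205.69236673]
[351 205]
```

View pics/w3.png

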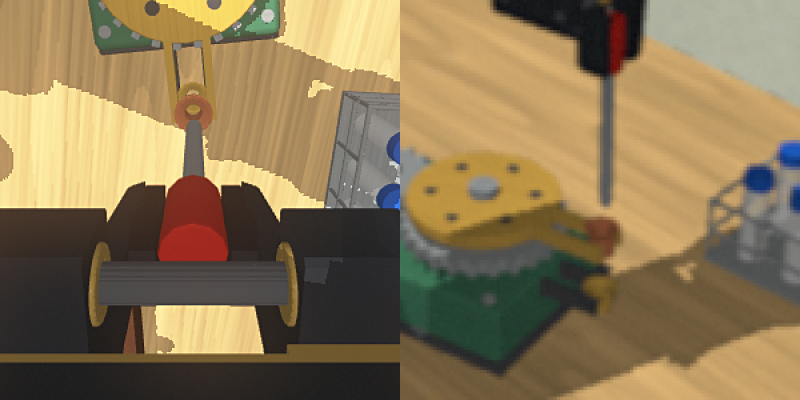

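Left panel: foot at raw (315.5,193) and mouth at about (316,182.5), so the bushing seems about 2 mm further toward +y than predicted. One enlarged crop to measure it.

Run:
```python
from h import *
c=cv2.imread("pics/w3raw.png")[160:215,285:350]; t=cv2.imread("pics/side1.png")[190:240,325:380]
a=cv2.resize(c,None,fx=7,fy=7,interpolation=3);b=cv2.resize(t,None,fx=6,fy=6,interpolation=3)
v=np.zeros((400,800,3),np.uint8);v[:a.shape[0],:a.shape[1]]=a;v[:b.shape[0],460:460+b.shape[1]]=b;cv2.imwrite("pics/w3z.png",v)
q=np.load("w3.npz");P=lambda p:proj(q["K"],q["Rc"],q["e"],p)
o=P((590,-26,110));print(o,P((600,-26,110))-o,P((590,-16,110))-o)
o=P((590,-27.5,130));print(o,P((600,-27.5,130))-o,P((590,-17.5,130))-o)
```

```text
[312.68709904 185.82115434] [10.53079955  1.48168706] [  1.54138963 -10.34295717]
[312.45571755 192.97376905] [11.24845163  1.57034552] [  1.64525396 -10.9822071 ]
```

View pics/w3z.png

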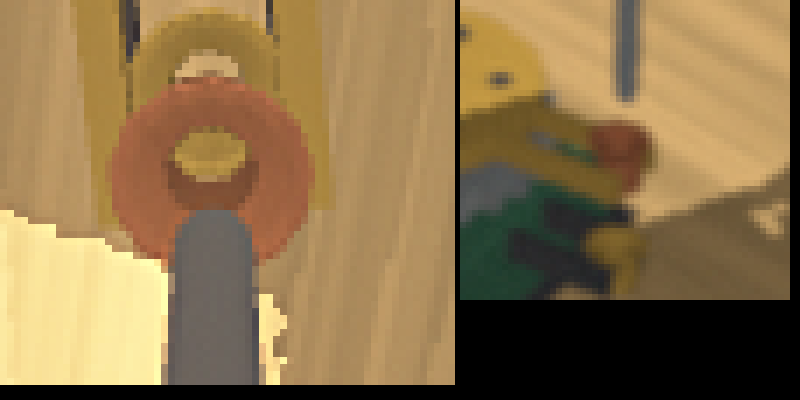

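The mouth centre comes out at raw (315,184.6) and the foot at (315,193), so I need to move about 2.5 mm in +y. I'll insert in stages, watching force.

Call:
arm_command([
  [[0,0,0,-0.0003,0.0027,0,0],[0,0,0,-0.0003,0.0027,-0.008,0],[0,0,0,-0.0003,0.0027,-0.016,0],[0,0,0,-0.0003,0.0027,-0.022,0],[0,0,0,-0.0003,0.0027,-0.027,0],[0,0,0,-0.0003,0.0027,-0.032,0],[0,0,0,-0.0003,0.0027,-0.036,0],[0,0,0,-0.0003,0.0027,-0.036,0],[0,0,0,-0.0003,0.0027,-0.036,0]],
])

```text
clock: 10.12
tool_pos: [589.7, -24.8, 238.0]
eef_rot: [2.052, 2.37, 0.002]
wrist_force: [-0.4, 0.7, -1.4]
grip_width: 21.0
```

No contact force and the foot is at about 94 mm, inside the copper bore. Continuing.

Call:
arm_command([
  [[0,0,0,0,0,-0.008,0],[0,0,0,0,0,-0.016,0],[0,0,0,0,0,-0.024,0],[0,0,0,0,0,-0.032,0],[0,0,0,0,0,-0.038,0],[0,0,0,0,0,-0.044,0],[0,0,0,0,0,-0.05,0],[0,0,0,0,0,-0.05,0],[0,0,0,0,0,-0.05,0]],
])

```text
clock: 10.87
tool_pos: [589.7, -24.8, 187.8]
eef_rot: [2.052, 2.37, 0.001]
wrist_force: [0.7, 0.6, -0.8]
grip_width: 21.1
```

Foot at about 44 mm and still free of force. Now down to about 15 mm.

Call:
arm_command([
  [[0,0,0,0,0,-0.007,0],[0,0,0,0,0,-0.014,0],[0,0,0,0,0,-0.021,0],[0,0,0,0,0,-0.028,0],[0,0,0,0,0,-0.028,0],[0,0,0,0,0,-0.028,0],[0,0,0,0,0,-0.028,0]],
])

```text
clock: 11.45
tool_pos: [589.7, -24.8, 159.8]
eef_rot: [2.052, 2.37, 0.001]
wrist_force: [-0.5, -1.5, -1.3]
grip_width: 21.3
```

Run:
```python
from h import *
c,K,Rc,e=grab("wrist"); s=sense();p=s["tool_pos"];print(p,s["wrist_force"],s["wrist_torque"])
t,K2,R2,e2=grab("side","side2.png"); tp,K3,R3,e3=grab("top","top2.png")
u=proj(K2,R2,e2,(590,-25,70)).astype(int);print(u, proj(K2,R2,e2,(590,-25,15)),proj(K2,R2,e2,(590,-25,34)))
a=cv2.resize(t[u[1]-50:u[1]+50,u[0]-50:u[0]+50],(400,400),interpolation=3)
b=cv2.resize(c[60:400,120:460],(400,400))
v=np.zeros((600,800,3),np.uint8);v[:400,:400]=a;v[:400,400:]=b
g=tp[140:240,215:475];v[400:,:520]=cv2.resize(g,(520,200),interpolation=3)
cv2.imwrite("pics/f.png",v)
```

```text
[589.6934208  -24.78595891 159.94456412] [ 0.00226865 -0.65491234 -1.67786447] [-0.21295139  0.01631569  0.01277541]
[350 224] [350.13247066 241.61493331] [350.31968128 235.89547548]
```

View pics/f.png

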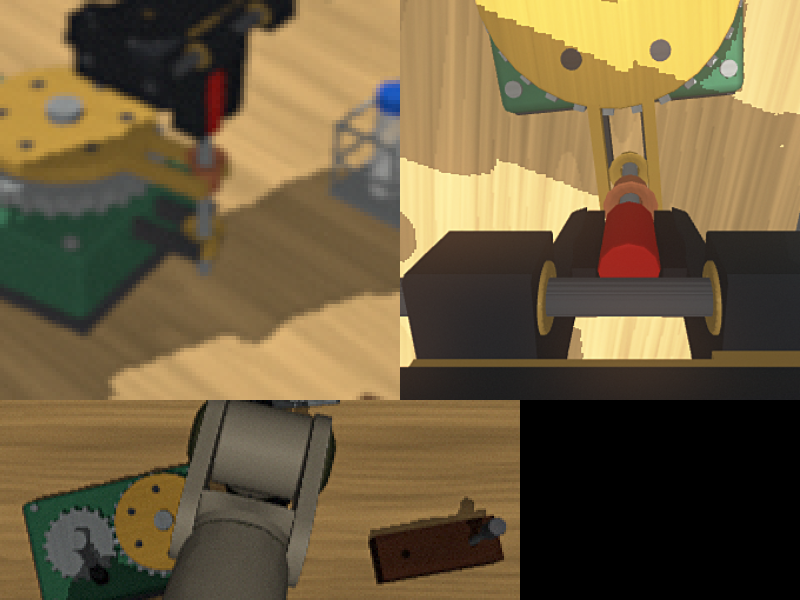

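The side panel shows the rod passing through the copper bushing at (205,165) and the brass one at (208,245). Its foot shows below at about (205,270), and there is clear shank between the red grip and the copper. The crank is still parked and the spare rod is still in the stand. Handing in.

```bash
python3 -c "
from h import *
print(finish_job()); s=sense(); print(s['clock'],s['tool_pos'],s['wrist_force'],s['grip_width'])"
```

```text
the job is handed in; nothing more can be done
None
the job is handed in; nothing more can be done
```

The job is done and handed in, after about 12 s of robot time; `finish_job` gives no verdict.

- **Crank:** I gripped the knob and turned it anticlockwise until it stalled with about 11 N along its path, less than 2.5 mm from where I expected the stop. The top view then showed the copper bushing over the brass one.
- **Guide rod:** I took the red-gripped rod from the stand and lowered it through both bushings. Contact force stayed at or below about 2 N throughout, so nothing jammed.
- **Final state:** The arm still holds the rod with a 35 N grip. From the grasp height the foot is about 16 mm above the counter, below the brass underside at 34 mm. The red grip starts about 21 mm above the copper mouth. The last side and wrist images agree with this.
- **Other objects:** The spare rod was still in its stand in the last top view. I never moved near the oil cup, wrench or basket, but did not check each of them at the end.
- **Disagreements:** The top and wrist cameras differed by 2–3 mm on the knob and on the bushing, and I used the wrist view for both. The gripper reads about 21 mm on the 22 mm grip. The one state read after hand-in was refused, so I have no reading from that last second.

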